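Make up the flange kit and the plug kit

TASK

From the parts on the bench make up the flange kit in the rectangular tray: stand the bolt upright on its head in the narrow compartment, lay the washer pack flat in the wide compartment and set the nut flat and centred on top of the washers. Make up the plug kit in the tray of two round dishes: stand the brass pipe plug upright in one dish and lay the roll of thread tape flat in the other. Leave the hose coupling and the brass elbow where they are.

Things in the scene. Friction and masses are not known exactly. Their poses are not given: they have to be found in the camera images.
- hex_bolt: Bright silver hexagon bolt, 64 mm tall, standing on its head with the thread upward. Head 22 mm across flats, 9 mm high; shank 14 mm thick from 9 mm up to the tip. Origin at the centre of the head's underside, z along the shank. Best gripped by the shank. 0.07 kg. Belongs in the narrow compartment of the rectangular tray.
- washer_pack: Pack of four flat silver washers handled as one disc, 30 to 32 mm in diameter, 10 mm high, solid (nothing goes into the hole), lying flat. Origin at the centre of the underside, z up. 0.03 kg. Belongs in the wide compartment of the rectangular tray.
- hex_nut: Silver hexagon nut lying flat, 19 mm across flats (along its x), 22 mm across corners (along its y), 10 mm high. Origin at the centre of the underside, z up. 0.03 kg. Belongs flat on top of the washer pack, centred.
- pipe_plug: Brass pipe plug standing on its hexagon foot, threaded end upward, 24 x 27 mm, 33 mm tall; grips like a block of that size. Origin at the centre of the underside, z up. 0.05 kg. Belongs upright in either dish of the two-dish tray, without the tape.
- tape_roll: Roll of white thread seal tape on a blue spool, lying flat: disc 52 mm in diameter, 16 mm high, solid (nothing goes into its hole), gripped across the outside. Origin at the centre of the underside, z up. 0.03 kg. Belongs in the other dish of the two-dish tray.
- flange_tray: Shallow rectangular grey-painted metal tray, fixed, 126 (its x) by 78 mm (its y); walls and one divider 6 mm high (8 with the rim bead), 4 mm thick, floor 2.5 mm thick. Narrow compartment: inside 44 (x) by 70 mm (y), centre at x = -0.037, y = 0. Wide compartment: inside 70 by 70 mm, centre at x = +0.024, y = 0. Origin: centre of the underside, on the bench.
- plug_tray: Shallow grey-painted metal tray of two equal round dishes side by side, fixed, 156 (its x) by 78 mm (its y); dish centres at x = -0.039 and x = +0.039, y = 0. Each dish 72 mm in diameter inside; rim 6 mm high (8 with the bead), 3 mm thick, floor 2.5 mm thick. Origin: centre of the underside, between the dishes, on the bench.
- hose_coupling: Whitish metal hose coupling, an open tube with a hexagon foot, 22 x 25 mm, 32 mm tall, standing among the parts, loose. Not wanted: leave it where it stands. Origin at the centre of the underside.
- elbow: Brass elbow fitting lying at the back of the work, 47 x 40 mm, 23 mm high, loose. Not wanted: leave it where it lies. Origin at the centre of the underside.
- hose_crest (a point): Top of a red air hose, part of the room: stiff and solid. It arches over the bench front to back between y = -0.31 and -0.21, from z = 0.08 at x = 0.22 over 0.32 at x = 0.47 to 0.36 at x = 0.5 to 0.68. All the work lies to its left: an arm that starts to its right must first pass over it, fingertips above 0.37. Pipework (hand wheel) begins at x = 0.60, z = 0.23.
Mind the look-alikes: they are no part of the job. Of the things that look like the hex_bolt, the smaller one is meant.

How it is judged (in metres and radians):
At the end, for the whole second after the job is handed in: Bolt upright on its head in the narrow compartment; washer pack flat on the floor of the wide one, nut flat on it within 10 mm of centre; plug upright in one round dish, tape flat in the other; all released, slower than 0.02 m/s, tilted under 0.15 rad; coupling and elbow left alone (x of hex_bolt in the frame of flange_tray between -0.05 and -0.024 m and y of hex_bolt in the frame of flange_tray between -0.026 and 0.026 m and z of hex_bolt in the frame of flange_tray between -0.002 and 0.005 m and x of washer_pack in the frame of flange_tray between 0.001 and 0.047 m and y of washer_pack in the frame of flange_tray between -0.023 and 0.023 m and z of washer_pack in the frame of flange_tray between -0.002 and 0.005 m and horizontal distance between hex_nut and washer_pack below 0.01 m and z of hex_nut in the frame of washer_pack between 0.006 and 0.015 m and ((x of pipe_plug in the frame of plug_tray between -0.065 and -0.013 m and y of pipe_plug in the frame of plug_tray between -0.026 and 0.026 m and z of pipe_plug in the frame of plug_tray between -0.002 and 0.005 m and x of tape_roll in the frame of plug_tray between 0.026 and 0.052 m and y of tape_roll in the frame of plug_tray between -0.013 and 0.013 m and z of tape_roll in the frame of plug_tray between -0.002 and 0.005 m) or (x of pipe_plug in the frame of plug_tray between 0.013 and 0.065 m and y of pipe_plug in the frame of plug_tray between -0.026 and 0.026 m and z of pipe_plug in the frame of plug_tray between -0.002 and 0.005 m and x of tape_roll in the frame of plug_tray between -0.052 and -0.026 m and y of tape_roll in the frame of plug_tray between -0.013 and 0.013 m and z of tape_roll in the frame of plug_tray between -0.002 and 0.005 m)) and angle between each of hex_bolt, washer_pack, hex_nut, pipe_plug, tape_roll's own z axis and vertical below 0.15 rad and linear speed of each of hex_bolt, washer_pack, hex_nut, pipe_plug, tape_roll below 0.02 m/s); the robot touches nothing.
It fails at once if the hose coupling or the elbow is moved more than 30 mm (distance of any of hose_coupling, elbow from where it was at the start of the episode above 0.03 m).
It also fails if it takes over 141 s, if anything falls off the work surface, if the arm or the gripper's body presses on something with over 40 N, if the wrist force passes 120 N, or if a joint passes its speed limit or range.

ROBOT

A 6-joint arm with a two-finger parallel gripper is mounted at the origin on a cart in front of the work surface, level with it; the furniture and walls round the work are solid. World frame = base frame: x ahead of the robot, y to its left, z up, the work surface at z = 0. Lengths are in m, angles in degrees, forces in N, time in s.
With the tool pointing down it reaches from about 0.375 to 0.975 m from the base axis. Payload 3.8 kg.
Tool frame: the origin (TCP) lies at the very end of the fingers, on their centre line; the grasp point (between the pads) lies 19 mm behind it (r.hold_point_z is the z of the grasp point in the tool frame, in m); z points along the fingers, y is the line along which they close (so a half turn about z gives the same grasp; the last joint's range is limited). The gripper opens to 88 mm and grips with 3 to 60 N. Pads are 18 mm wide; open, the fingers measure 123 mm over their backs; the gripper's body (75 mm by 187 mm) begins 45 mm behind the grasp point.
Start: joints at [-69.208, 15.12, 91.902, -0, 72.978, -2.114], TCP at [0.263, -0.622, 0.239] pointing down, gripper open.
Joint ranges: [-150.88, 150.88], [-54.13, 125.18], [17.81, 147.31], [-75.09, 255.09], [0, 152.58], [-146.25, 146.25]. Speed limits (degrees/s): [147.25, 147.25, 180, 180, 180, 180].

INTERFACE

Orientations are given as a 3x3 rotation matrix whose columns are the frame's x, y, z axes.
In Python, from cell import r, viewer gives the robot as it stands.
- The arm moves only by the tool send_path, called after ">>>" as name(argument=value, ...) on one line, values as JSON. Schema: {"type":"object","properties":{"steps":{"type":"object","properties":{"plan":{"type":"array","items":{"type":"array","items":{"type":"number"},"minItems":7,"maxItems":7},"minItems":1,"maxItems":5}},"additionalProperties":false,"required":["plan"]},"clamp_n":{"type":"number"},"only":{"type":"string"},"quiet":{"type":"boolean"},"lines":{"type":"string"}},"required":["steps"],"additionalProperties":false}. steps is an object whose key "plan" holds a list of rows, 1 to 5 of them, each of 7 numbers: the finger opening in m, then dx, dy, dz in shares of the most that a row can go, 1 being 62.5 mm, then a rotation vector rx, ry, rz in units of 10 degrees; each row shifts and turns the commanded pose from where the row before left it, along the tool's axes as they then stand; what a row does not reach is not made up. A row lasts 1/8 s, in which the tool goes at most 0.0625 m and 10.7 degrees, less where a joint would pass 70% of its speed; a pose out of reach is approached as far as the arm can. The fingers move at their own pace and stop on an object; clamp_n is the grip in N (left out, the last holds). Time passes only in rows, so rows that do not move let the fingers close. The tool returns the time, the measured TCP pose, the force, the opening and the grip force at its end. only (a regular expression) keeps the lines of the reply that match it, lines (a string "A,B") keeps lines A to B, and quiet returns only ok. Input that does not fit is refused with a message, and nothing moves.
- r.get_obs(): the state, without advancing time (a new reading comes with each control period).
- viewer.get_image(name): name is "scene" or "top" or "wrist"; returns a dict with "image" (384x512x3 uint8, blue, green, red), "K" (3x3 intrinsics, pixels), "rvec" (rotation vector, rad) and "tvec" (3), from world to camera coordinates, as OpenCV has them. Camera axes: x right, y down, z forward; pixel columns grow to the right and rows downward; lengths in m; the calibration is good to about 2 mm. A picture is of the moment at which its call begins. There is no depth.
- r.hand_in(): hands the job in; it is judged then, once.
The state is a dict: "clock": time; "qpos": joint angles; "qd": joint speeds; "tau": joint torques, N m; "position": TCP position; "orientation": TCP orientation; "contact_force": force on the tool from outside, world axes, zero at the start; "ft_torque": the same for the moment, N m; "gripper_width": finger opening in m; "finger_force": force on a finger pad.
Only numpy, scipy, OpenCV 4.12 (cv2) and the standard library are available. Lean on these libraries where they do the work, as an engineer would, in place of code of your own. Each camera call takes 0.05 s, during which the arm holds its last target. There are 200 camera calls.

## Working session

There is one attempt and no reset: what is moved stays moved. The work goes in short steps, Python scripts to look and compute and a tool call to move; the robot and the scene stay as the last step left them, time stands still between calls to the robot, and variables do not carry over. Pictures are saved under pics/ and viewed, at most 14 in all, crops included, and the job is handed in when it is done.

```bash
ls; mkdir -p pics
```

Run:
```python
from cell import r, viewer
import cv2,numpy as np
for n in("scene","top"):
    d=viewer.get_image(n); cv2.imwrite(f"pics/{n}0.png",d["image"]); np.savez(f"{n}0.npz",**d)
    R=cv2.Rodrigues(d["rvec"])[0]; print(n,(-R.T@d["tvec"].ravel()).round(3),R[2].round(2),d["K"][0,0])
o=r.get_obs();print(o["clock"],o["position"],np.round(o["orientation"],3),r.hold_point_z)
```

```text
pics
scene [-0.287  0.702  1.034] [ 0.6  -0.5  -0.62] 499.6963246963834
top [0.323 0.073 1.451] [ 0.12 -0.02 -0.99] 418.205835369331
0.1 [ 0.26249577 -0.62118305  0.23753245] [[ 0.921  0.389 -0.001]
 [ 0.389 -0.921  0.002]
 [ 0.    -0.002 -1.   ]] -0.0187
```

View pics/scene0.png

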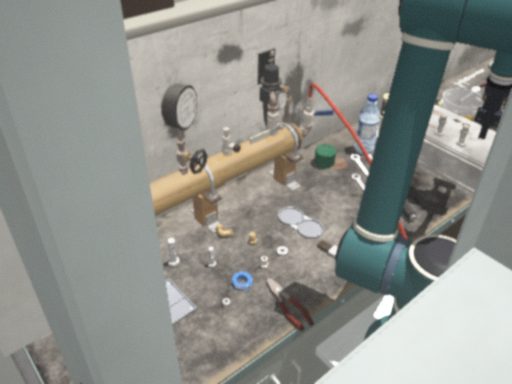

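View pics/top0.png

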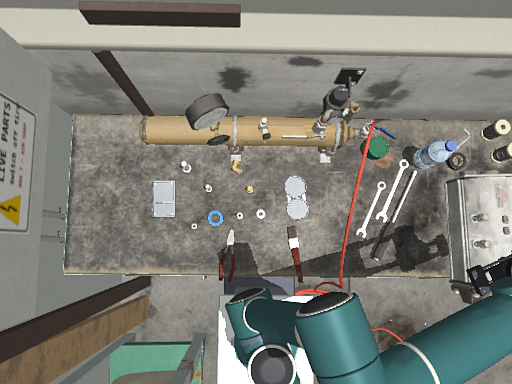

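Run:
```python
import cv2,numpy as np
t=cv2.imread("pics/top0.png")[150:240,145:315]; s=cv2.imread("pics/scene0.png")[200:325,150:350]
a=cv2.resize(t,(680,360),interpolation=cv2.INTER_CUBIC)
cv2.imwrite("pics/c1.png",a); cv2.imwrite("pics/c2.png",cv2.resize(s,(800,500),interpolation=cv2.INTER_CUBIC))
```

```text
(no output)
```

View pics/c1.png

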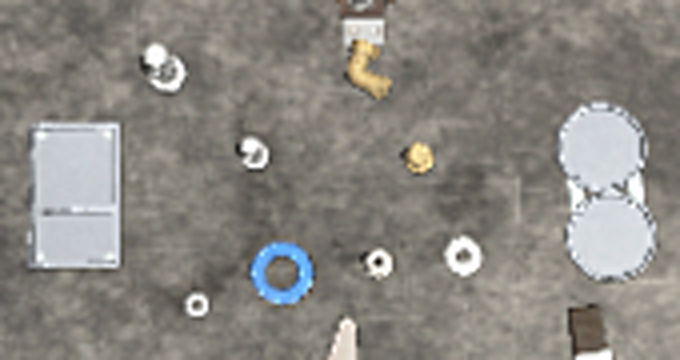

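View pics/c2.png

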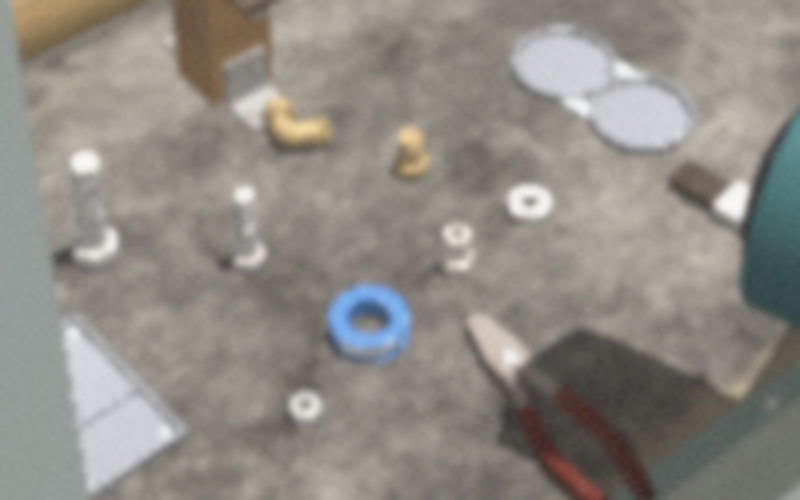

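Create h.py:
```python
import cv2,numpy as np
def P(d):
    R=cv2.Rodrigues(d["rvec"])[0]; return d["K"]@np.c_[R,np.ravel(d["tvec"])]
def tri(d1,p1,d2,p2):
    X=cv2.triangulatePoints(P(d1),P(d2),np.float64(p1).reshape(2,1),np.float64(p2).reshape(2,1)); return (X[:3]/X[3]).ravel()
def plane(d,p,z):
    R=cv2.Rodrigues(d["rvec"])[0]; C=-R.T@np.ravel(d["tvec"]); v=R.T@np.linalg.inv(d["K"])@np.r_[p,1]; return (C+v*(z-C[2])/v[2])
def proj(d,X): return cv2.projectPoints(np.float64(X).reshape(-1,3),d["rvec"],d["tvec"],d["K"],None)[0].reshape(-1,2)
```

Run:
```python
from h import *
t=np.load("top0.npz");s=np.load("scene0.npz")
for n,a,b,z in [("bolt",(246,146),(244,192),.064),("bigbolt",(155,54),(86,160),.1),("washer",(463,255),(530,200),.01),("nut",(197,304),(305,403),.01),("plug",(419,152),(410,132),.033),("tape",(282,271),(370,317),.016),("coup",(377,258),(458,232),.032),("dish1",(602,147),(563,62),.0025),("dish2",(611,238),(640,114),.0025),("elbow",(368,70),(295,122),.02)]:
    a=np.array(a)/4+[145,150]-.4; b=np.array(b)/4+[150,200]-.4
    print(n,a.round(1),tri(t,a,s,b).round(3),plane(t,a,z).round(3))
for n,u,v in [("fl",32,125),("fr",119,125),("br",119,267),("bl",32,267),("divL",36,212),("divR",119,212)]:
    print(n,plane(t,np.array([u,v])/4+[145,150]-.4,.007).round(3))
```

```text
bolt [206.1 186.1] [0.51  0.204 0.071] [0.512 0.206 0.064]
bigbolt [183.4 163.1] [0.583 0.279 0.091] [0.582 0.278 0.1  ]
washer [260.4 213.4] [0.426 0.021 0.013] [0.427 0.022 0.01 ]
nut [193.8 225.6] [0.382 0.249 0.013] [0.382 0.249 0.01 ]
plug [249.4 187.6] [0.512 0.061 0.038] [0.513 0.061 0.033]
tape [215.1 217.4] [0.41  0.176 0.016] [0.411 0.177 0.016]
coup [238.8 214.1] [0.42  0.094 0.034] [0.422 0.095 0.032]
dish1 [295.1 186.4] [ 0.523 -0.099  0.007] [ 0.524 -0.1    0.002]
dish2 [297.4 209.1] [ 0.445 -0.106  0.007] [ 0.444 -0.107  0.002]
elbow [236.6 167.1] [0.587 0.107 0.019] [0.586 0.106 0.02 ]
fl [0.536 0.397 0.007]
fr [0.537 0.322 0.007]
br [0.413 0.318 0.007]
bl [0.412 0.392 0.007]
divL [0.46  0.391 0.007]
divR [0.461 0.319 0.007]
```

Seen (top-image pixels):
- **Bolt look-alikes:** tall one (185,167), smaller one (208,188). I take the smaller.
- **Ring look-alikes:** washer (260,213), nut (194,226), coupling (239,215, taller, leave it).
- **Brass:** plug (249,188) standing, elbow (237,167, leave it).
- **Others:** tape (215,217), flange tray (164,199) with its narrow end near the robot, dishes (295,186) and (297,209).

Next I raise the arm and cross the hose.

The manual's scale: shifts go in shares of 62.5 mm and turns go in units of 10 degrees. Converting my numbers, -0.05 m is -0.8.

>>> send_path(steps={"plan": [[0.088, 0, 0, -0.8, 0, 0, 0], [0.088, 0, 0, -0.8, 0, 0, 0], [0.088, 0, 0, -0.8, 0, 0, 0], [0.088, 0, 0, -0.8, 0, 0, 0], [0.088, 0, 0, 0, 0, 0, 0]]})

```text
clock: 0.72
position: [0.2633, -0.6231, 0.4448]
orientation: [[0.921, 0.389, 0.003], [0.389, -0.921, -0.009], [-0.0, 0.01, -1.0]]
contact_force: [0.0, 0.6, -0.3]
gripper_width: 0.0881
finger_force: 0.0
```

>>> send_path(steps={"plan": [[0.088, 0.5312, -0.7056, 0, 0, 0, 0], [0.088, 0.5312, -0.7056, 0, 0, 0, 0], [0.088, 0.5312, -0.7056, 0, 0, 0, 0], [0.088, 0.5312, -0.7056, 0, 0, 0, 0]]})

```text
clock: 1.23
position: [0.3163, -0.4054, 0.4364]
orientation: [[0.921, 0.389, -0.002], [0.389, -0.921, 0.003], [-0.0, -0.003, -1.0]]
contact_force: [0.5, 0.3, -0.2]
gripper_width: 0.0879
finger_force: 0.0
```

In the tool's units: -0.0441 m is -0.7056, 0.0332 m is 0.5312.

>>> send_path(steps={"plan": [[0.088, 0.5312, -0.7056, 0, 0, 0, 0], [0.088, 0.5312, -0.7056, 0, 0, 0, 0], [0.088, 0.5312, -0.7056, 0, 0, 0, 0], [0.088, 0.5312, -0.7056, 0, 0, 0, 0], [0.088, 0.5312, -0.7056, 0, 0, 0, 0]]})

```text
clock: 1.85
position: [0.3831, -0.138, 0.4368]
orientation: [[0.921, 0.389, -0.002], [0.389, -0.921, 0.001], [-0.002, -0.002, -1.0]]
contact_force: [0.9, -0.3, 0.3]
gripper_width: 0.0879
finger_force: 0.0
```

>>> send_path(steps={"plan": [[0.088, 0.5312, -0.7056, 0, 0, 0, 1], [0.088, 0.5312, -0.7056, 0, 0, 0, 1], [0.088, 0.5312, -0.7056, 0, 0, 0, 0.3], [0.088, 0.5312, -0.7056, 0, 0, 0, 0], [0.088, 0.5312, -0.7056, 0, 0, 0, 0]]})

```text
clock: 2.48
position: [0.5078, 0.0921, 0.4367]
orientation: [[0.999, 0.037, -0.002], [0.037, -0.999, -0.001], [-0.002, 0.001, -1.0]]
contact_force: [0.2, -0.1, -0.1]
gripper_width: 0.0883
finger_force: 0.0
```

>>> send_path(steps={"plan": [[0.088, 0, 0, 0, 0, 0, 0], [0.088, 0, 0, 0, 0, 0, 0]]})

```text
clock: 2.72
position: [0.507, 0.0901, 0.4371]
orientation: [[0.999, 0.037, -0.003], [0.037, -0.999, -0.001], [-0.003, 0.001, -1.0]]
contact_force: [0.4, -1.2, 0.2]
gripper_width: 0.0878
finger_force: 0.0
```

Run:
```python
from cell import r, viewer
import cv2,numpy as np
d=viewer.get_image("wrist"); cv2.imwrite(f"pics/w0.png",d["image"]); np.savez(f"w0.npz",**d)
R=cv2.Rodrigues(d["rvec"])[0]; print((-R.T@d["tvec"].ravel()).round(3),R.round(2),d["K"][0,0])
o=r.get_obs();print(o["clock"],o["position"],np.round(o["qpos"],3))
```

```text
[0.583 0.093 0.583] [[ 0.04 -1.    0.  ]
 [-0.95 -0.03  0.29]
 [-0.29 -0.01 -0.96]] 335.07797594075004
2.775 [0.50699144 0.08959243 0.43770623] [ 7.2690e+00 -5.7200e+00  9.3885e+01 -2.9000e-02  9.1948e+01  9.5230e+01]
```

View pics/w0.png

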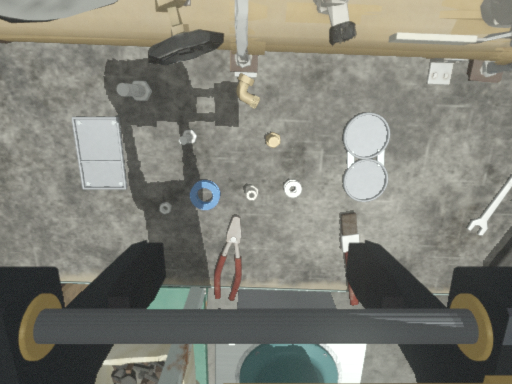

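Run:
```python
import cv2
i=cv2.imread("pics/w0.png")
a=cv2.resize(i[65:225,65:265],None,fx=4,fy=3.75,interpolation=cv2.INTER_CUBIC)
a=cv2.resize(i[75:220,70:270],None,fx=4,fy=4,interpolation=cv2.INTER_CUBIC)
cv2.imwrite("pics/w0a.png",cv2.convertScaleAbs(a,alpha=1.4,beta=15))
```

```text
(no output)
```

View pics/w0a.png

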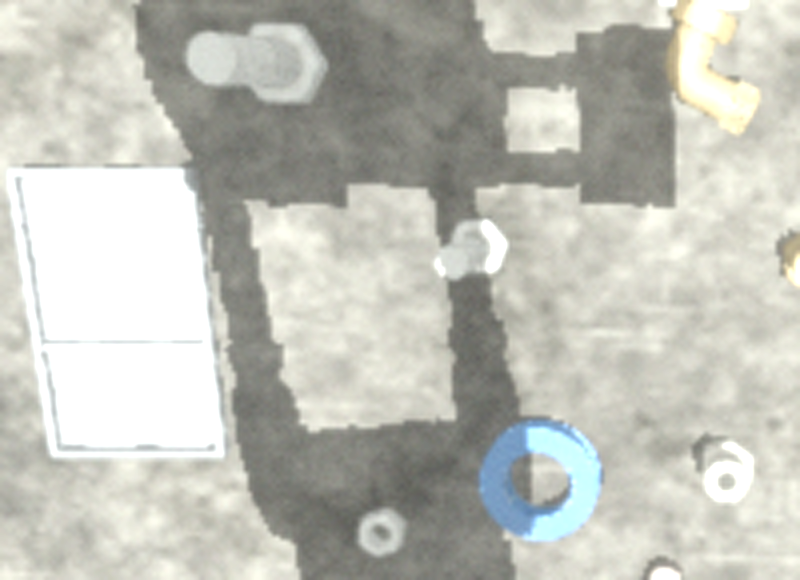

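Run:
```python
from h import *
w=np.load("w0.npz");t=np.load("top0.npz")
T={"bolt":(206.1,186.1),"nut":(193.8,225.6),"tape":(215.1,217.4),"washer":(260.4,213.4),"plug":(249.4,187.6),"dish1":(295.1,186.4),"dish2":(297.4,209.1),"coup":(238.8,214.1)}
c=lambda u,v:(70+u/4-.4,75+v/4-.4)
for n,p,z in [("bolt",c(452,263),.064),("boltheadtop",c(484,247),.009),("nut",c(382,531),.01),("tape",c(541,480),.016),("washer",(292.5,188),.01),("plug",(272.5,140.5),.033),("dish1",(366,135),.0025),("dish2",(365,179.5),.0025),("coup",c(730,480),.032),("fl",c(12,168),.008),("fr",c(197,168),.008),("br",c(222,455),.008),("bl",c(54,455),.008),("dl",c(40,342),.008),("dr",c(215,342),.008)]:
    print(n,plane(w,p,z).round(4), tri(w,p,t,T[n]).round(4) if n in T else "")
```

```text
bolt [0.5127 0.2006 0.064 ] [0.5124 0.2047 0.0557]
boltheadtop [0.5125 0.1983 0.009 ] 
nut [0.3841 0.2466 0.01  ] [0.3821 0.2496 0.003 ]
tape [0.4125 0.174  0.016 ] [0.4109 0.1763 0.0101]
washer [0.4284 0.0196 0.01  ] [0.4272 0.0204 0.0069]
plug [0.5135 0.0607 0.033 ] [0.5133 0.0605 0.0311]
dish1 [ 0.5248 -0.1007  0.0025] [ 0.5241 -0.1003  0.0016]
dish2 [ 0.4466 -0.1094  0.0025] [ 0.4449 -0.109  -0.0006]
coup [0.4201 0.0908 0.032 ] [0.4216 0.0936 0.0375]
fl [0.5379 0.3942 0.008 ] 
fr [0.5407 0.3173 0.008 ] 
br [0.4166 0.3166 0.008 ] 
bl [0.414 0.391 0.008] 
dl [0.4647 0.3913 0.008 ] 
dr [0.4674 0.3156 0.008 ]
```

In the tool's units: -0.056 m is -0.896, -0.0315 m is -0.504, -10.5 degrees is -1.05.

>>> send_path(steps={"plan": [[0.06, -0.504, -0.896, 0, 0, 0, 0], [0.06, -0.504, -0.896, 0, 0, 0, 0], [0.06, 0, 0, 0.128, 0, 0, -1.05], [0.06, 0, 0, 0.128, 0, 0, -1.05], [0.06, 0, 0, 0.128, 0, 0, -1.05]]}, quiet=true)

```text
ok
```

>>> send_path(steps={"plan": [[0.06, 0, 0, 0.128, 0, 0, -1.05], [0.06, 0, 0, 0.128, 0, 0, -1.05], [0.06, 0, 0, 0.128, 0, 0, -1.05], [0.06, 0, 0, 0.128, 0, 0, -1.05], [0.06, 0, 0, 0.128, 0, 0, -1.05]]})

```text
clock: 4.03
position: [0.4422, 0.1953, 0.3748]
orientation: [[0.065, 0.998, 0.001], [0.998, -0.065, -0.0], [0.0, 0.001, -1.0]]
contact_force: [0.2, -0.4, -0.4]
gripper_width: 0.06
finger_force: 0.0
```

>>> send_path(steps={"plan": [[0.06, 0, 0, 0.128, 0, 0, -1.05], [0.06, 0, 0, 0.128, 0, 0, -1.05], [0.06, 0, 0, 0.128, 0, 0, -1.05], [0.06, 0, 0, 0.128, 0, 0, -1.05], [0.06, 0, 0, 0.128, 0, 0, -1.05]]}, quiet=true)

```text
ok
```

>>> send_path(steps={"plan": [[0.06, 0, 0, 0.128, 0, 0, -1.05], [0.06, 0, 0, 0.128, 0, 0, -1.05], [0.06, 0, 0, 0.128, 0, 0, -1.05], [0.06, 0, 0, 0.128, 0, 0, -0.99], [0.06, 0, 0, 0, 0, 0, 0]]})

```text
clock: 5.28
position: [0.4419, 0.1954, 0.3023]
orientation: [[-1.0, 0.005, -0.001], [0.005, 1.0, -0.0], [0.001, -0.0, -1.0]]
contact_force: [0.8, -1.2, -0.2]
gripper_width: 0.0601
finger_force: 0.0
```

Run:
```python
from cell import r, viewer
import cv2,numpy as np
d=viewer.get_image("wrist"); cv2.imwrite(f"pics/w1.png",d["image"]); np.savez(f"w1.npz",**d)
o=r.get_obs();print(o["clock"],o["position"],np.round(o["qpos"],1))
cv2.imwrite("pics/w1a.png",cv2.convertScaleAbs(cv2.resize(d["image"],(800,600),interpolation=cv2.INTER_CUBIC),alpha=1.3,beta=10))
```

```text
5.325 [0.44222524 0.19577671 0.30284253] [ 20.9  -8.  109.7  -0.   78.3 -68.7]
```

View pics/w1a.png

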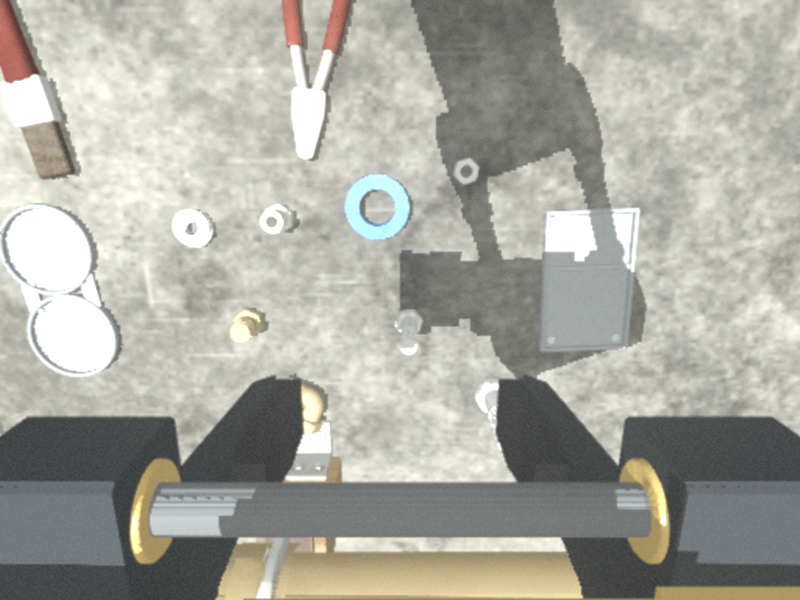

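The half-turned wrist view shows the same layout: bolt tip (409,350), nut (467,171) with corners along x, tape (377,207), washers (192,228), plug (242,328), coupling (276,219).

Run:
```python
from h import *
w=np.load("w1.npz");v=np.load("w0.npz")
c=lambda u,v:(70+u/4-.4,75+v/4-.4)
V={"bolt":c(452,263),"nut":c(382,531),"tape":c(541,480),"washer":(292.5,188),"plug":(272.5,140.5),"dish1":(366,135),"dish2":(365,179.5)}
for n,p,z in [("bolt",(409,349),.064),("nut",(467,171),.01),("tape",(377,206),.016),("washer",(192,228),.01),("plug",(242,327),.033),("coup",(271,221),.032),("dish1",(73,334),.005),("dish2",(46,250),.005),("c1",(547,211),.008),("c2",(639,209),.008),("c3",(630,347),.008),("c4",(541,351),.008),("d1",(544,267),.008),("d2",(635,266),.008)]:
    p=(np.array(p)+.5)/1.5625-.5
    print(n,plane(w,p,z).round(4), tri(w,p,v,V[n]).round(4) if n in V else "")
```

```text
bolt [0.515  0.2014 0.064 ] [0.5134 0.2006 0.0674]
nut [0.3821 0.2491 0.01  ] [0.3821 0.2492 0.0033]
tape [0.4091 0.176  0.016 ] [0.4099 0.1755 0.0071]
washer [0.427  0.0209 0.01  ] [0.4275 0.0193 0.0063]
plug [0.5067 0.062  0.033 ] [0.5114 0.059  0.0206]
coup [0.4188 0.0928 0.032 ] 
dish1 [ 0.5221 -0.0995  0.005 ] [ 5.241e-01 -1.021e-01  3.000e-04]
dish2 [ 0.4459 -0.1085  0.005 ] [ 0.4464 -0.1096  0.003 ]
c1 [0.4146 0.3168 0.008 ] 
c2 [0.4134 0.3929 0.008 ] 
c3 [0.5355 0.4004 0.008 ] 
c4 [0.539  0.3209 0.008 ] 
d1 [0.462  0.3178 0.008 ] 
d2 [0.4615 0.3956 0.008 ]
```

In the tool's units: 0.05 m is 0.8, -0.0355 m is -0.568.

>>> send_path(steps={"plan": [[0.06, -0.568, 0.048, 0.48, 0, 0, 0], [0.06, -0.568, 0.04, 0.48, 0, 0, 0], [0.06, 0, 0, 0.8, 0, 0, 0], [0.06, 0, 0, 0.8, 0, 0, 0], [0.06, 0, 0, 0.64, 0, 0, 0]]})

```text
clock: 5.95
position: [0.5133, 0.2017, 0.1013]
orientation: [[-1.0, 0.005, -0.0], [0.005, 1.0, -0.0], [0.0, -0.0, -1.0]]
contact_force: [0.4, 0.8, -0.1]
gripper_width: 0.0598
finger_force: 0.0
```

>>> send_path(steps={"plan": [[0.06, 0, 0, 0.64, 0, 0, 0], [0.06, 0, 0, 0.64, 0, 0, 0], [0.06, 0, 0, 0, 0, 0, 0], [0.01, 0, 0, 0, 0, 0, 0], [0.01, 0, 0, 0, 0, 0, 0]]}, clamp_n=20)

```text
clock: 6.58
position: [0.5156, 0.2031, 0.0252]
orientation: [[-1.0, 0.001, 0.004], [0.001, 1.0, 0.001], [-0.004, 0.001, -1.0]]
contact_force: [0.6, 0.1, 0.2]
gripper_width: 0.0422
finger_force: 0.0
```

>>> send_path(steps={"plan": [[0.005, 0, 0, 0, 0, 0, 0], [0.005, 0, 0, 0, 0, 0, 0], [0.005, 0, 0, 0, 0, 0, 0], [0.005, 0, 0, 0, 0, 0, 0]]})

```text
clock: 7.08
position: [0.5138, 0.2027, 0.0232]
orientation: [[-1.0, 0.001, 0.001], [0.001, 1.0, 0.0], [-0.001, 0.0, -1.0]]
contact_force: [-0.7, -0.7, 3.5]
gripper_width: 0.0129
finger_force: 20.0
```

In the tool's units: 0.038 m is 0.608, -0.03 m is -0.48.

>>> send_path(steps={"plan": [[0.005, 0, 0, -0.48, 0, 0, 0], [0.005, 0, 0, -0.48, 0, 0, 0], [0.005, 0.296, 0.608, 0, 0, 0, 0], [0.005, 0.296, 0.608, 0, 0, 0, 0], [0.005, 0.296, 0.608, 0, 0, 0, 0]]})

```text
clock: 7.7
position: [0.4573, 0.3172, 0.0825]
orientation: [[-1.0, 0.001, -0.0], [0.001, 1.0, -0.0], [0.0, -0.0, -1.0]]
contact_force: [0.7, 0.7, 0.3]
gripper_width: 0.0133
finger_force: 20.0
```

>>> send_path(steps={"plan": [[0.005, 0.296, 0.608, 0, 0, 0, 0], [0.005, 0, 0, 0, 0, 0, 0], [0.005, 0, 0, 0, 0, 0, 0]]})

```text
clock: 8.07
position: [0.4394, 0.354, 0.0823]
orientation: [[-1.0, -0.0, -0.001], [-0.0, 1.0, -0.001], [0.001, -0.001, -1.0]]
contact_force: [-0.2, -0.8, -0.4]
gripper_width: 0.0132
finger_force: 20.0
```

>>> send_path(steps={"plan": [[0.005, 0, 0, 0.4, 0, 0, 0], [0.005, 0, 0, 0.32, 0, 0, 0], [0.005, 0, 0, 0.144, 0, 0, 0], [0.005, 0, 0, 0.032, 0, 0, 0], [0.005, 0, 0, 0, 0, 0, 0]]})

```text
clock: 8.7
position: [0.4403, 0.3545, 0.0273]
orientation: [[-1.0, 0.001, 0.001], [0.001, 1.0, 0.0], [-0.001, 0.0, -1.0]]
contact_force: [-0.2, -0.7, -0.5]
gripper_width: 0.0132
finger_force: 20.0
```

>>> send_path(steps={"plan": [[0.05, 0, 0, 0, 0, 0, 0], [0.05, 0, 0, 0, 0, 0, 0], [0.05, 0, 0, 0, 0, 0, 0], [0.05, 0, 0, -0.64, 0, 0, 0], [0.05, 0, 0, -0.8, 0, 0, 0]]})

```text
clock: 9.32
position: [0.4384, 0.3537, 0.1163]
orientation: [[-1.0, 0.0, -0.003], [0.0, 1.0, -0.002], [0.003, -0.002, -1.0]]
contact_force: [0.5, 0.2, 0.5]
gripper_width: 0.0498
finger_force: 0.0
```

>>> send_path(steps={"plan": [[0.05, 0, 0, -0.8, 0, 0, 0], [0.05, 0, 0, -0.8, 0, 0, 0], [0.05, 0, 0, 0, 0, 0, 0]]})

```text
clock: 9.7
position: [0.4424, 0.3567, 0.2228]
orientation: [[-1.0, 0.0, 0.009], [0.0, 1.0, 0.006], [-0.009, 0.006, -1.0]]
contact_force: [0.1, 0.6, -0.5]
gripper_width: 0.0499
finger_force: 0.0
```

In the tool's units: -0.0558 m is -0.8928, 0.02 m is 0.32.

>>> send_path(steps={"plan": [[0.05, 0.032, -0.8928, 0, 0, 0, 0], [0.05, 0.032, -0.8928, 0, 0, 0, 0], [0.05, 0.032, -0.8928, 0, 0, 0, 0], [0.05, 0.032, -0.8928, 0, 0, 0, 0], [0.05, 0.032, -0.8928, 0.32, 0, 0, 0]]})

```text
clock: 10.32
position: [0.4298, 0.0741, 0.1969]
orientation: [[-1.0, -0.0, 0.003], [-0.0, 1.0, 0.0], [-0.003, 0.0, -1.0]]
contact_force: [0.5, 0.6, -0.7]
gripper_width: 0.0496
finger_force: 0.0
```

>>> send_path(steps={"plan": [[0.05, 0.032, -0.8928, 0.32, 0, 0, 0], [0.05, 0, 0, 0.72, 0, 0, 0], [0.05, 0, 0, 0.72, 0, 0, 0], [0.05, 0, 0, 0, 0, 0, 0], [0.05, 0, 0, 0, 0, 0, 0]]})

```text
clock: 10.95
position: [0.4277, 0.0199, 0.0873]
orientation: [[-1.0, 0.0, 0.0], [0.0, 1.0, -0.0], [-0.0, -0.0, -1.0]]
contact_force: [1.2, 1.6, 0.1]
gripper_width: 0.0499
finger_force: 0.0
```

Run:
```python
from cell import r, viewer
import cv2,numpy as np
d=viewer.get_image("wrist"); np.savez(f"w2.npz",**d)
from h import *
o=r.get_obs();p=o["position"];print(p)
i=d["image"].copy(); 
q=proj(d,[[p[0],p[1],.01],[.4275,.0195,.01]]);print(q)
cv2.drawMarker(i,tuple(int(x) for x in q[0].round()),(0,0,255),0,10,1)
cv2.imwrite("pics/w2.png",cv2.resize(i,(800,600)))
```

```text
[0.42872631 0.01996903 0.08821199]
[[256.78511304 209.61174348]
 [256.11806143 207.95742833]]
```

View pics/w2.png

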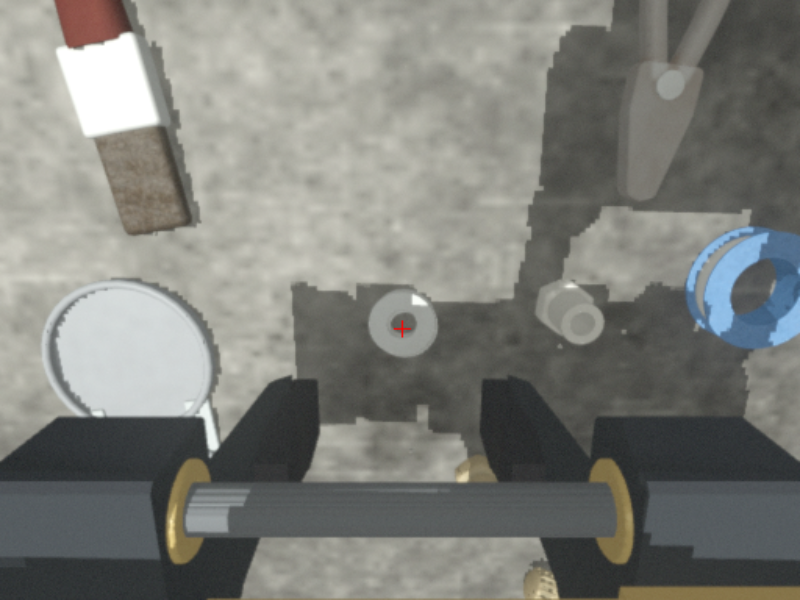

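The washer pack is centred at (403,322), 6 px from the TCP marker. I shift 2 mm toward the robot and grasp.

>>> send_path(steps={"plan": [[0.05, 0.032, 0, 0.56, 0, 0, 0], [0.05, 0, 0, 0.48, 0, 0, 0], [0.05, 0, 0, 0.24, 0, 0, 0], [0.05, 0, 0, 0.064, 0, 0, 0], [0.05, 0, 0, 0, 0, 0, 0]]})

```text
clock: 11.62
position: [0.4265, 0.0198, 0.0037]
orientation: [[-1.0, 0.0, 0.002], [0.0, 1.0, -0.0], [-0.002, -0.0, -1.0]]
contact_force: [-0.5, -0.3, 0.2]
gripper_width: 0.0502
finger_force: 0.0
```

>>> send_path(steps={"plan": [[0.02, 0, 0, 0, 0, 0, 0], [0.02, 0, 0, 0, 0, 0, 0], [0.02, 0, 0, 0, 0, 0, 0], [0.02, 0, 0, 0, 0, 0, 0]]}, clamp_n=15)

```text
clock: 12.12
position: [0.4261, 0.0198, 0.0034]
orientation: [[-1.0, 0.001, 0.001], [0.001, 1.0, 0.0], [-0.001, 0.0, -1.0]]
contact_force: [-1.2, 0.2, 6.2]
gripper_width: 0.029
finger_force: 15.0
```

In the tool's units: 0.0482 m is 0.7712, -0.04 m is -0.64.

>>> send_path(steps={"plan": [[0.02, 0, 0, -0.64, 0, 0, 0], [0.02, 0, 0, -0.64, 0, 0, 0], [0.02, 0, 0, -0.64, 0, 0, 0], [0.02, -0.1728, 0.7712, 0, 0, 0, 0], [0.02, -0.1728, 0.7712, 0, 0, 0, 0]]})

```text
clock: 12.75
position: [0.4478, 0.1168, 0.1236]
orientation: [[-1.0, 0.003, 0.002], [0.003, 1.0, 0.0], [-0.002, 0.0, -1.0]]
contact_force: [0.8, -0.7, -0.4]
gripper_width: 0.0293
finger_force: 15.0
```

>>> send_path(steps={"plan": [[0.02, -0.1728, 0.7712, 0, 0, 0, 0], [0.02, -0.1728, 0.7712, 0, 0, 0, 0], [0.02, -0.1728, 0.7712, 0, 0, 0, 0], [0.02, -0.1728, 0.7712, 0, 0, 0, 0], [0.02, -0.1728, 0.7712, 0, 0, 0, 0]]})

```text
clock: 13.38
position: [0.501, 0.3584, 0.122]
orientation: [[-1.0, 0.0, -0.001], [0.0, 1.0, -0.001], [0.001, -0.001, -1.0]]
contact_force: [0.8, 0.0, -0.0]
gripper_width: 0.029
finger_force: 15.0
```

>>> send_path(steps={"plan": [[0.02, 0, 0, 0.8, 0, 0, 0], [0.02, 0, 0, 0.64, 0, 0, 0], [0.02, 0, 0, 0.32, 0, 0, 0], [0.02, 0, 0, 0, 0, 0, 0]]})

```text
clock: 13.88
position: [0.4998, 0.356, 0.0108]
orientation: [[-1.0, 0.001, -0.003], [0.001, 1.0, -0.002], [0.003, -0.002, -1.0]]
contact_force: [-1.0, -0.6, 0.3]
gripper_width: 0.0292
finger_force: 15.0
```

>>> send_path(steps={"plan": [[0.02, 0, 0, 0.048, 0, 0, 0], [0.02, 0, 0, 0, 0, 0, 0], [0.02, 0, 0, 0, 0, 0, 0]]})

```text
clock: 14.25
position: [0.5022, 0.3576, 0.0112]
orientation: [[-1.0, 0.001, 0.002], [0.001, 1.0, 0.001], [-0.002, 0.001, -1.0]]
contact_force: [0.3, 1.2, -0.7]
gripper_width: 0.0293
finger_force: 15.0
```

Run:
```python
from cell import r
o=r.get_obs();print(o["position"],o["contact_force"])
```

```text
[0.50216388 0.35758679 0.01115537] [ 0.27234098  1.20982125 -0.65742177]
```

>>> send_path(steps={"plan": [[0.02, 0, 0, 0.048, 0, 0, 0], [0.02, 0, 0, 0.032, 0, 0, 0], [0.02, 0, 0, 0, 0, 0, 0], [0.05, 0, 0, 0, 0, 0, 0], [0.05, 0, 0, 0, 0, 0, 0]]})

```text
clock: 14.88
position: [0.5014, 0.358, 0.0047]
orientation: [[-1.0, 0.001, 0.001], [0.001, 1.0, 0.002], [-0.001, 0.002, -1.0]]
contact_force: [-2.2, 10.6, 0.7]
gripper_width: 0.0471
finger_force: 4.0
```

>>> send_path(steps={"plan": [[0.05, 0, 0, 0, 0, 0, 0], [0.05, 0, 0, -0.64, 0, 0, 0], [0.05, 0, 0, -0.96, 0, 0, 0], [0.05, 0, 0, -0.96, 0, 0, 0], [0.05, 0, 0, 0, 0, 0, 0]]})

```text
clock: 15.5
position: [0.5049, 0.3596, 0.1716]
orientation: [[-1.0, 0.0, 0.01], [0.001, 1.0, 0.007], [-0.01, 0.007, -1.0]]
contact_force: [0.3, 0.7, -0.5]
gripper_width: 0.05
finger_force: 0.0
```

Run:
```python
from cell import r, viewer
import numpy as np
d=viewer.get_image("wrist"); np.savez(f"w3.npz",**d)
```

>>> send_path(steps={"plan": [[0.04, 0.64, -0.5808, 0, 0, 0, 0], [0.04, 0.64, -0.5808, 0, 0, 0, 0], [0.04, 0.64, -0.5808, 0.64, 0, 0, 0], [0.04, 0, 0, 0.64, 0, 0, 0], [0.04, 0, 0, 0, 0, 0, 0]]})

```text
clock: 16.18
position: [0.3794, 0.248, 0.0829]
orientation: [[-1.0, 0.001, -0.009], [0.001, 1.0, -0.005], [0.009, -0.005, -1.0]]
contact_force: [-1.1, 1.2, 1.4]
gripper_width: 0.0401
finger_force: 0.0
```

>>> send_path(steps={"plan": [[0.04, 0, 0, 0, 0, 0, 0]]})

```text
clock: 16.3
position: [0.3843, 0.2511, 0.0876]
orientation: [[-1.0, 0.001, -0.001], [0.001, 1.0, -0.0], [0.001, -0.0, -1.0]]
contact_force: [0.2, 0.3, -0.0]
gripper_width: 0.0405
finger_force: 0.0
```

Run:
```python
from cell import r, viewer
from h import *
d=viewer.get_image("wrist"); np.savez(f"w4.npz",**d)
o=r.get_obs();p=o["position"];print(p)
e=np.load("w3.npz"); j=e["image"].copy(); i=d["image"].copy()
for im,dd,pt in ((i,d,[p[0],p[1],.01]),(j,e,[.502,.3575,.0125])):
    q=proj(dd,[pt])[0].round(); print(q); cv2.drawMarker(im,tuple(int(x) for x in q),(0,0,255),0,8,1)
out=np.hstack([j[60:360,56:456],i[60:360,56:456]])
cv2.imwrite("pics/w34.png",cv2.convertScaleAbs(out,alpha=1.3,beta=20))
```

```text
[0.38520013 0.25160348 0.08848252]
[257. 209.]
[253. 176.]
```

View pics/w34.png

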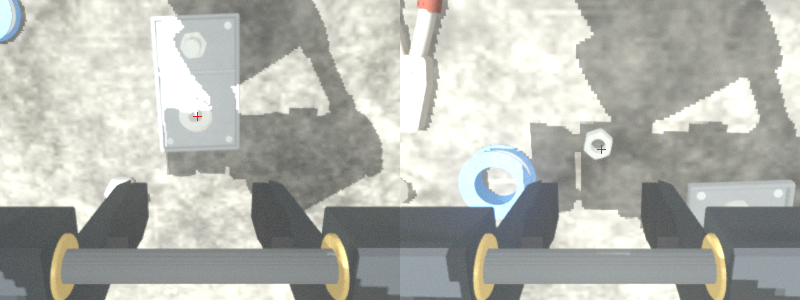

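Left half: the bolt stands in the narrow compartment at (193,44) and the washers lie in the wide one at (195,117). Right half: the nut is at (597,143), slightly off the marker, with its flats facing the fingers.

Run:
```python
from h import *
d=np.load("w4.npz");e=np.load("w3.npz")
print(plane(d,(253.5,203.5),.01), plane(e,(251.5,177),.0125))
cv2.imwrite("pics/z.png",cv2.resize(np.hstack([e["image"][150:200,220:290],d["image"][180:230,220:290]]),None,fx=5.7,fy=5.7,interpolation=cv2.INTER_CUBIC))
```

```text
[0.38088559 0.24883725 0.01      ] [0.50319638 0.35592038 0.0125    ]
```

View pics/z.png

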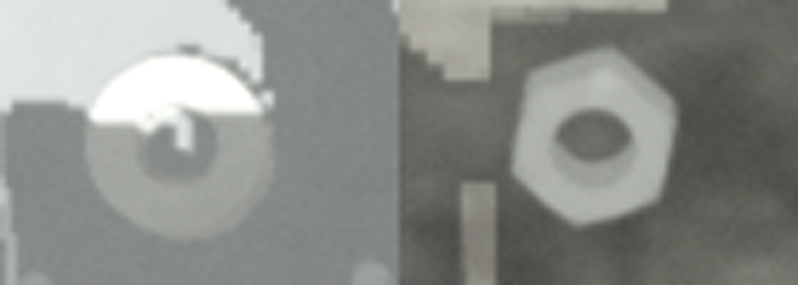

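In the tool's units: 0.02 m is 0.32, 10 degrees is 1.

>>> send_path(steps={"plan": [[0.04, 0, 0, 0.32, 0, 0, 1], [0.04, 0, 0, 0, 0, 0, 0], [0.04, 0, 0, 0, 0, 0, 0], [0.04, 0, 0, 0, 0, 0, 0]]}, quiet=true)

```text
ok
```

Run:
```python
from cell import r, viewer
from h import *
o=r.get_obs();print(o["position"],o["qd"]); d=viewer.get_image("wrist"); o=r.get_obs();p=o["position"];print(p)
np.savez("w5.npz",**d);print(proj(d,[[p[0],p[1],.01]]))
g=cv2.cvtColor(d["image"],cv2.COLOR_BGR2GRAY)[150:270,200:320]
m=cv2.morphologyEx((g>cv2.threshold(g,0,255,cv2.THRESH_OTSU)[0]).astype(np.uint8),cv2.MORPH_OPEN,np.ones((3,3)))
n,l,s,c=cv2.connectedComponentsWithStats(m)
for k in range(1,n):
    if s[k,4]>60: print(s[k]+[200,150,0,0,0],c[k]+[200,150],plane(d,c[k]+[200,150],.009))
```

```text
[0.38485276 0.25135852 0.06861825] [-0.00823092 -0.1315635   0.31611615 -0.00646701 -0.20562753  0.44046121]
[0.3846749  0.25122202 0.06846032]
[[256.29846588 216.92907661]]
[ 200  150   48   39 1244] [219.70659164 166.76527331] [0.34836193 0.23443685 0.009     ]
[306 178  14   7  61] [313.68852459 181.37704918] [0.36779733 0.29093843 0.009     ]
[238 195  29  34 690] [251.98115942 211.57971014] [0.38091735 0.24903845 0.009     ]
[225 208   7  24 107] [227.88785047 218.97196262] [0.38322615 0.23263978 0.009     ]
[224 261   9   9  65] [227.92307692 264.72307692] [0.41584189 0.22612166 0.009     ]
```

In the tool's units: 0.0033 m is 0.0528, -0.0028 m is -0.0448.

>>> send_path(steps={"plan": [[0.04, 0.0528, -0.0448, 0.48, 0, 0, 0], [0.04, 0, 0, 0.4, 0, 0, 0], [0.04, 0, 0, 0.144, 0, 0, 0], [0.04, 0, 0, 0, 0, 0, 0], [0.04, 0, 0, 0, 0, 0, 0]]})

```text
clock: 17.52
position: [0.3812, 0.2492, 0.0045]
orientation: [[-0.985, 0.174, 0.002], [0.174, 0.985, 0.001], [-0.001, 0.001, -1.0]]
contact_force: [0.5, -0.2, -0.8]
gripper_width: 0.04
finger_force: 0.0
```

>>> send_path(steps={"plan": [[0.01, 0, 0, 0, 0, 0, 0], [0.01, 0, 0, 0, 0, 0, 0], [0.01, 0, 0, 0, 0, 0, 0], [0.01, 0, 0, 0, 0, 0, 0]]}, clamp_n=12)

```text
clock: 18.02
position: [0.3809, 0.249, 0.0042]
orientation: [[-0.985, 0.174, 0.001], [0.174, 0.985, 0.001], [-0.001, 0.001, -1.0]]
contact_force: [-0.4, -1.1, 5.7]
gripper_width: 0.0256
finger_force: 12.0
```

>>> send_path(steps={"plan": [[0.01, 0, 0, 0, 0, 0, 0], [0.01, 0, 0, -0.32, 0, 0, 0], [0.01, 0, 0, -0.48, 0, 0, 0], [0.01, 0, 0, 0, 0, 0, 0], [0.01, 0, 0, 0, 0, 0, 0]]})

```text
clock: 18.65
position: [0.3796, 0.2483, 0.0527]
orientation: [[-0.985, 0.174, -0.001], [0.174, 0.985, -0.001], [0.001, -0.001, -1.0]]
contact_force: [-0.7, -0.5, 0.7]
gripper_width: 0.0258
finger_force: 12.0
```

Run:
```python
from cell import r, viewer
import numpy as np,cv2
d=viewer.get_image("wrist"); np.savez("w6.npz",**d); cv2.imwrite("pics/w6.png",cv2.convertScaleAbs(cv2.resize(d["image"][150:330,130:380],None,fx=3.2,fy=3.2),alpha=1.3,beta=20))
```

```text
(no output)
```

View pics/w6.png

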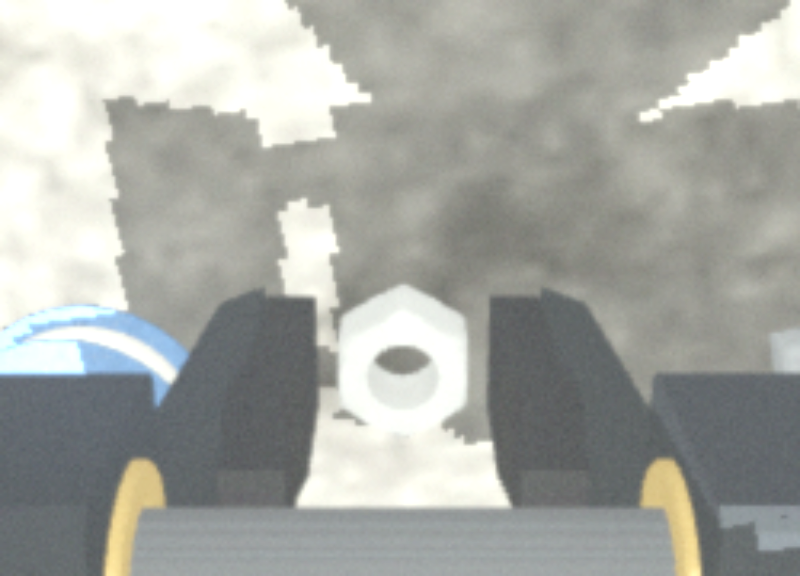

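The nut is held level and centred between the fingers. I carry it above the washers and measure there.

>>> send_path(steps={"plan": [[0.01, 0, 0, -0.8, 0, 0, 0], [0.01, 0, 0, -0.96, 0, 0, 0], [0.01, -0.4, 0.512, 0, 0, 0, 0], [0.01, -0.4, 0.512, 0, 0, 0, 0], [0.01, -0.4, 0.512, 0, 0, 0, 0]]}, quiet=true)

```text
ok
```

>>> send_path(steps={"plan": [[0.01, -0.4, 0.512, 0, 0, 0, 0], [0.01, 0, 0, 0, 0, 0, 0], [0.01, 0, 0, 0, 0, 0, 0], [0.01, 0, 0, 0, 0, 0, 0]]})

```text
clock: 19.82
position: [0.4998, 0.3562, 0.1627]
orientation: [[-0.985, 0.174, -0.002], [0.174, 0.985, -0.001], [0.001, -0.001, -1.0]]
contact_force: [0.4, 0.2, -0.1]
gripper_width: 0.0259
finger_force: 12.0
```

Run:
```python
from cell import r, viewer
from h import *
d=viewer.get_image("wrist"); np.savez("w7.npz",**d); p=r.get_obs()["position"]; print(p)
q=proj(d,[[p[0],p[1],.0125]])[0]; print(q)
i=d["image"].copy()
x,y=q.astype(int); cv2.imwrite("pics/w7.png",cv2.convertScaleAbs(cv2.resize(i[y-50:y+50,x-70:x+70],None,fx=5.7,fy=5.7,interpolation=cv2.INTER_CUBIC),alpha=1.2,beta=0)); print(x-70,y-50)
```

```text
[0.50002138 0.3564223  0.16309295]
[256.90953399 183.06117522]
186 133
```

View pics/w7.png

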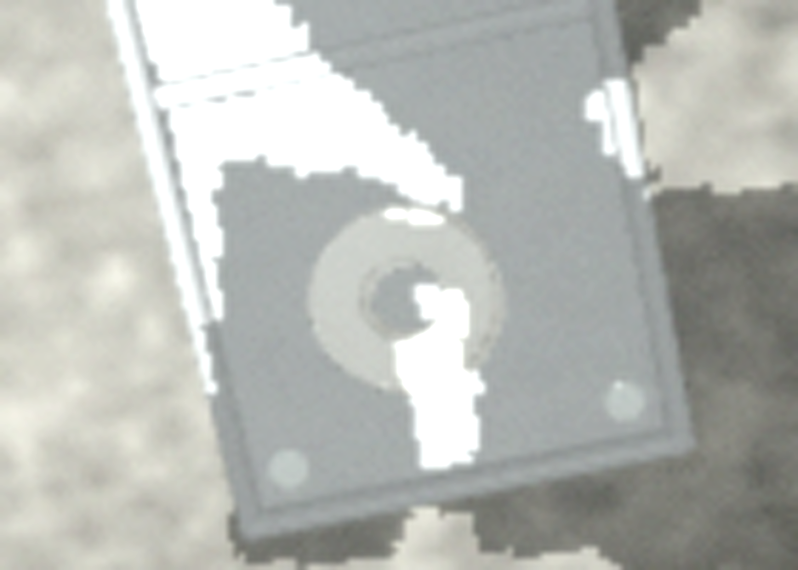

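The manual's scale: shifts go in shares of 62.5 mm and turns go in units of 10 degrees. Converting my numbers, 0.05 m is 0.8, 0.03 m is 0.48.

>>> send_path(steps={"plan": [[0.01, -0.024, 0, 0.8, 0, 0, 0], [0.01, 0, 0, 0.8, 0, 0, 0], [0.01, 0, 0, 0.48, 0, 0, 0], [0.01, 0, 0, 0.128, 0, 0, 0], [0.01, 0, 0, 0, 0, 0, 0]]})

```text
clock: 20.5
position: [0.5025, 0.3569, 0.026]
orientation: [[-0.985, 0.174, 0.0], [0.174, 0.985, 0.0], [-0.0, 0.0, -1.0]]
contact_force: [0.6, 0.3, -0.0]
gripper_width: 0.0254
finger_force: 12.0
```

>>> send_path(steps={"plan": [[0.01, 0, 0, 0, 0, 0, 0], [0.01, 0, 0, 0, 0, 0, 0]]})

```text
clock: 20.75
position: [0.5037, 0.3578, 0.0274]
orientation: [[-0.985, 0.174, 0.003], [0.174, 0.985, 0.002], [-0.002, 0.002, -1.0]]
contact_force: [-1.0, -1.1, -0.3]
gripper_width: 0.0256
finger_force: 12.0
```

In the tool's units: 0.006 m is 0.096, 0.0025 m is 0.04.

>>> send_path(steps={"plan": [[0.01, 0, 0, 0.096, 0, 0, 0], [0.01, 0, 0, 0.04, 0, 0, 0], [0.01, 0, 0, 0, 0, 0, 0], [0.01, 0, 0, 0, 0, 0, 0]]})

```text
clock: 21.25
position: [0.5024, 0.3569, 0.0172]
orientation: [[-0.985, 0.174, -0.0], [0.174, 0.985, -0.0], [0.0, -0.0, -1.0]]
contact_force: [-1.2, -0.6, 3.1]
gripper_width: 0.0254
finger_force: 12.0
```

>>> send_path(steps={"plan": [[0.03, 0, 0, 0, 0, 0, 0], [0.04, 0, 0, 0, 0, 0, 0], [0.04, 0, 0, 0, 0, 0, 0], [0.04, 0, 0, -0.48, 0, 0, 0], [0.04, 0, 0, -0.8, 0, 0, 0]]})

```text
clock: 21.88
position: [0.5006, 0.3557, 0.0952]
orientation: [[-0.985, 0.174, -0.005], [0.174, 0.985, -0.003], [0.004, -0.004, -1.0]]
contact_force: [0.3, 1.2, 0.2]
gripper_width: 0.0402
finger_force: 0.0
```

>>> send_path(steps={"plan": [[0.05, 0, 0, -0.96, 0, 0, 0], [0.05, 0, 0, 0, 0, 0, 0], [0.05, 0, 0, 0, 0, 0, 0]]})

```text
clock: 22.25
position: [0.5023, 0.3569, 0.1569]
orientation: [[-0.985, 0.174, 0.0], [0.174, 0.985, 0.0], [-0.0, 0.0, -1.0]]
contact_force: [-1.0, 0.4, -0.3]
gripper_width: 0.0501
finger_force: 0.0
```

Run:
```python
from cell import r, viewer
from h import *
d=viewer.get_image("wrist"); np.savez("w8.npz",**d); p=r.get_obs()["position"]; print(p)
x,y=proj(d,[[p[0],p[1],.0225]])[0].astype(int)
cv2.imwrite("pics/w8.png",cv2.resize(d["image"][y-60:y+50,x-70:x+70],None,fx=5,fy=5,interpolation=cv2.INTER_CUBIC))
```

```text
[0.5015329  0.35634005 0.15552831]
```

View pics/w8.png

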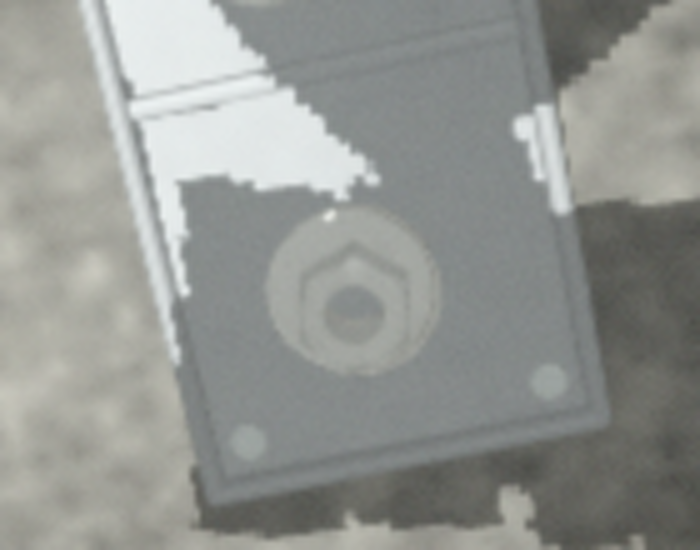

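The nut sits flat and centred on the washers, at (353,310) on the disc centred at (355,290); the offset is height parallax. Next is the plug.

In the tool's units: -0.058 m is -0.928, -0.0124 m is -0.1984.

>>> send_path(steps={"plan": [[0.05, -0.1984, -0.928, 0, 0, 0, 0], [0.05, -0.1984, -0.928, 0, 0, 0, 0], [0.05, -0.1984, -0.928, 0, 0, 0, 0], [0.05, -0.1984, -0.928, 0, 0, 0, 0], [0.05, -0.1984, -0.928, 0, 0, 0, 0]]}, quiet=true)

```text
ok
```

>>> send_path(steps={"plan": [[0.05, 0, 0, 0, 0, 0, -1], [0.05, 0, 0, 0, 0, 0, 0], [0.05, 0, 0, 0, 0, 0, 0], [0.05, 0, 0, 0, 0, 0, 0]]})

```text
clock: 23.42
position: [0.5126, 0.0614, 0.1564]
orientation: [[-1.0, 0.001, -0.001], [0.001, 1.0, -0.0], [0.001, -0.0, -1.0]]
contact_force: [-0.2, 0.2, 0.4]
gripper_width: 0.0502
finger_force: 0.0
```

Run:
```python
from cell import r, viewer
from h import *
d=viewer.get_image("wrist"); np.savez("w9.npz",**d); p=r.get_obs()["position"]; print(p)
hsv=cv2.cvtColor(d["image"],cv2.COLOR_BGR2HSV)
m=cv2.inRange(hsv,(12,70,60),(32,255,255)); m=cv2.morphologyEx(m,cv2.MORPH_OPEN,np.ones((3,3)))
n,l,s,c=cv2.connectedComponentsWithStats(m)
for k in range(1,n):
    if s[k,4]>40: print(s[k],c[k].round(1),plane(d,c[k],.02).round(4))
print(proj(d,[[p[0],p[1],.033],[.5125,.0605,.033],[.5125,.0605,0]]).round(1))
```

```text
[0.51278575 0.06140699 0.15664395]
[106 293  29  68 987] [116.9 327. ] [ 0.657  -0.0778  0.02  ]
[377 293  29  68 993] [393.9 327.1] [0.6569 0.1981 0.02  ]
[ 277  344   67   40 1458] [301.4 358. ] [0.6945 0.1075 0.02  ]
[ 395  375  117    9 1045] [453.4 379. ] [0.7214 0.2682 0.02  ]
[[256.6 191.1]
 [255.5 190.7]
 [255.5 181.2]]
```

Run:
```python
from h import *
d=np.load("w9.npz")
c0=d["image"][155:225,215:300].astype(int); m=((c0[...,2]-c0[...,0])>22).astype(np.uint8); m=cv2.morphologyEx(m,cv2.MORPH_OPEN,np.ones((2,2)))
n,l,s,c=cv2.connectedComponentsWithStats(m)
for k in range(1,n):
    if s[k,4]>20: print(s[k]+[215,155,0,0,0],c[k]+[215,155])
k=1+np.argmax(s[1:,4]); pts=np.argwhere(l==k)[:,::-1]; print(cv2.minAreaRect(pts.astype(np.float32)))
for row in l[::3,10:70:2]: print(''.join('#' if x==k else '.' for x in row))
```

```text
[242 169  28  32 672] [255.30208333 184.17261905]
((40.492313385009766, 29.438465118408203), (31.504823684692383, 26.171327590942383), 82.87498474121094)
..............................
..............................
..............................
..............................
..............................
.............#####............
...........##########.........
.........#############........
.........#############........
.........#############........
.........#############........
.........##############.......
..........###########.........
...........#########..........
............########..........
..............###.............
..............................
..............................
..............................
..............................
..............................
..............................
..............................
..............................
```

In the tool's units: 0.05 m is 0.8, 0.03 m is 0.48.

>>> send_path(steps={"plan": [[0.05, 0, -0.016, 0.8, 0, 0, 0], [0.05, 0, 0, 0.8, 0, 0, 0], [0.05, 0, 0, 0.48, 0, 0, 0], [0.05, 0, 0, 0.248, 0, 0, 0], [0.05, 0, 0, 0, 0, 0, 0]]})

```text
clock: 24.1
position: [0.5124, 0.0599, 0.0108]
orientation: [[-1.0, 0.0, -0.002], [0.0, 1.0, -0.0], [0.002, -0.0, -1.0]]
contact_force: [0.4, -0.7, -0.4]
gripper_width: 0.0498
finger_force: 0.0
```

>>> send_path(steps={"plan": [[0.01, 0, 0, 0, 0, 0, 0], [0.01, 0, 0, 0, 0, 0, 0], [0.01, 0, 0, 0, 0, 0, 0], [0.01, 0, 0, 0, 0, 0, 0]]}, clamp_n=20)

```text
clock: 24.6
position: [0.514, 0.0597, 0.0126]
orientation: [[-1.0, 0.001, 0.002], [0.001, 1.0, 0.0], [-0.002, 0.0, -1.0]]
contact_force: [-0.1, 0.5, 5.0]
gripper_width: 0.0213
finger_force: 20.1
```

In the tool's units: -0.05 m is -0.8, -0.03 m is -0.48.

>>> send_path(steps={"plan": [[0.01, 0, 0, -0.4, 0, 0, 0], [0.01, 0, 0, -0.48, 0, 0, 0], [0.01, -0.04, -0.8, 0, 0, 0, 0], [0.01, -0.04, -0.8, 0, 0, 0, 0], [0.01, -0.04, -0.8, 0, 0, 0, 0]]})

```text
clock: 25.22
position: [0.5202, -0.0917, 0.0667]
orientation: [[-1.0, -0.0, 0.0], [-0.0, 1.0, -0.0], [-0.0, -0.0, -1.0]]
contact_force: [1.1, 0.8, -0.8]
gripper_width: 0.021
finger_force: 19.7
```

>>> send_path(steps={"plan": [[0.01, 0, 0, 0, 0, 0, 0], [0.01, 0, 0, 0.48, 0, 0, 0], [0.01, 0, 0, 0.288, 0, 0, 0], [0.01, 0, 0, 0, 0, 0, 0], [0.01, 0, 0, 0, 0, 0, 0]]})

```text
clock: 25.85
position: [0.5206, -0.0899, 0.0188]
orientation: [[-1.0, -0.0, -0.0], [-0.0, 1.0, 0.0], [0.0, 0.0, -1.0]]
contact_force: [0.1, -0.5, -0.5]
gripper_width: 0.0211
finger_force: 19.7
```

>>> send_path(steps={"plan": [[0.01, 0, 0, 0.048, 0, 0, 0], [0.01, 0, 0, 0.024, 0, 0, 0], [0.01, 0, 0, 0, 0, 0, 0], [0.01, 0, 0, 0, 0, 0, 0]]})

```text
clock: 26.35
position: [0.521, -0.0904, 0.015]
orientation: [[-1.0, 0.001, 0.001], [0.001, 1.0, 0.0], [-0.001, 0.0, -1.0]]
contact_force: [-1.5, 0.9, 5.4]
gripper_width: 0.0213
finger_force: 20.2
```

In the tool's units: -0.06 m is -0.96, -0.03 m is -0.48.

>>> send_path(steps={"plan": [[0.045, 0, 0, 0, 0, 0, 0], [0.045, 0, 0, 0, 0, 0, 0], [0.045, 0, 0, 0, 0, 0, 0], [0.045, 0, 0, -0.48, 0, 0, 0], [0.045, 0, 0, -0.96, 0, 0, 0]]})

```text
clock: 26.98
position: [0.5175, -0.0898, 0.1018]
orientation: [[-1.0, 0.001, -0.007], [0.001, 1.0, 0.002], [0.007, 0.002, -1.0]]
contact_force: [0.6, -0.6, 0.5]
gripper_width: 0.0452
finger_force: 0.0
```

>>> send_path(steps={"plan": [[0.045, 0, 0, -0.96, 0, 0, 0], [0.07, 0.3552, 0.8496, 0, 0, 0, 0], [0.07, 0.3552, 0.8496, 0, 0, 0, 0], [0.07, 0.3552, 0.8496, 0, 0, 0, 0], [0.07, 0.3552, 0.8496, 0, 0, 0, 0]]}, quiet=true)

```text
ok
```

>>> send_path(steps={"plan": [[0.07, 0.3552, 0.8496, 0, 0, 0, 0], [0.07, 0, 0, 0, 0, 0, 1], [0.07, 0, 0, 0, 0, 0, 1], [0.07, 0, 0, 0, 0, 0, 1], [0.07, 0, 0, 0, 0, 0, 1]]}, quiet=true)

```text
ok
```

>>> send_path(steps={"plan": [[0.07, 0, 0, 0, 0, 0, 1], [0.07, 0, 0, 0, 0, 0, 1], [0.07, 0, 0, 0, 0, 0, 1], [0.07, 0, 0, 0, 0, 0, 1], [0.07, 0, 0, 0, 0, 0, 1]]}, quiet=true)

```text
ok
```

>>> send_path(steps={"plan": [[0.07, 0, 0, 0, 0, 0, 0], [0.07, 0, 0, 0, 0, 0, 0], [0.07, 0, 0, 0, 0, 0, 0]]})

```text
clock: 29.22
position: [0.4095, 0.1752, 0.164]
orientation: [[-0.001, 1.0, -0.0], [1.0, 0.001, -0.0], [-0.0, -0.0, -1.0]]
contact_force: [0.4, 0.1, -0.5]
gripper_width: 0.0697
finger_force: 0.0
```

Run:
```python
from cell import r, viewer
from h import *
d=viewer.get_image("wrist"); np.savez("w10.npz",**d); p=r.get_obs()["position"]; print(p)
c0=d["image"].astype(int); m=((c0[...,0]-c0[...,2])>40).astype(np.uint8); m=cv2.morphologyEx(m,cv2.MORPH_OPEN,np.ones((3,3)))
n,l,s,c=cv2.connectedComponentsWithStats(m); k=1+np.argmax(s[1:,4]); print(s[k],c[k])
e=cv2.fitEllipse(cv2.convexHull(np.argwhere(l==k)[:,::-1].astype(np.float32)));print(e, plane(d,e[0],.014))
```

```text
[0.40954945 0.17517156 0.16399772]
[ 228  151   57   58 1993] [256.17711992 180.11791269]
((256.1468200683594, 179.90391540527344), (57.64436340332031, 58.64636993408203), 7.7263054847717285) [0.41029514 0.17702667 0.014     ]
```

>>> send_path(steps={"plan": [[0.07, 0.024, 0.008, 0.88, 0, 0, 0], [0.07, 0, 0, 0.88, 0, 0, 0], [0.07, 0, 0, 0.48, 0, 0, 0], [0.07, 0, 0, 0.24, 0, 0, 0], [0.07, 0, 0, 0, 0, 0, 0]]})

```text
clock: 29.9
position: [0.4096, 0.1765, 0.0085]
orientation: [[0.0, 1.0, -0.002], [1.0, -0.0, -0.001], [-0.001, -0.002, -1.0]]
contact_force: [0.5, 0.4, -0.2]
gripper_width: 0.0703
finger_force: 0.0
```

>>> send_path(steps={"plan": [[0.03, 0, 0, 0, 0, 0, 0], [0.03, 0, 0, 0, 0, 0, 0], [0.03, 0, 0, 0, 0, 0, 0], [0.03, 0, 0, 0, 0, 0, 0]]}, clamp_n=15)

```text
clock: 30.4
position: [0.4115, 0.1772, 0.0104]
orientation: [[0.001, 1.0, 0.003], [1.0, -0.001, 0.001], [0.001, 0.003, -1.0]]
contact_force: [0.0, -0.5, 5.9]
gripper_width: 0.051
finger_force: 15.0
```

>>> send_path(steps={"plan": [[0.03, 0, 0, -0.64, 0, 0, 0], [0.03, 0, 0, -0.64, 0, 0, 0], [0.03, -0.7632, 0.0896, -0.32, 0, 0, 0], [0.03, -0.7632, 0.0896, 0, 0, 0, 0], [0.03, -0.7632, 0.0896, 0, 0, 0, 0]]})

```text
clock: 31.02
position: [0.4272, 0.0324, 0.1099]
orientation: [[-0.0, 1.0, 0.002], [1.0, 0.0, 0.0], [0.0, 0.002, -1.0]]
contact_force: [-0.5, 0.2, -1.0]
gripper_width: 0.0506
finger_force: 15.0
```

>>> send_path(steps={"plan": [[0.03, -0.7632, 0.0896, 0, 0, 0, 0], [0.03, -0.7632, 0.0896, 0, 0, 0, 0], [0.03, -0.7632, 0.0896, 0, 0, 0, 0], [0.03, 0, 0, 0, 0, 0, 0], [0.03, 0, 0, 0, 0, 0, 0]]})

```text
clock: 31.65
position: [0.443, -0.1092, 0.1088]
orientation: [[0.002, 1.0, -0.001], [1.0, -0.002, 0.001], [0.001, -0.001, -1.0]]
contact_force: [0.2, 0.0, -0.8]
gripper_width: 0.0512
finger_force: 15.0
```

Run:
```python
from cell import r, viewer
from h import *
d=viewer.get_image("wrist"); np.savez("w11.npz",**d); p=r.get_obs()["position"]; print(p)
i=d["image"].copy(); q=proj(d,[[p[0],p[1],.003],[.524,-.101,.003],[.4455,-.109,.003]])
for x in q: cv2.drawMarker(i,tuple(int(t) for t in x.round()),(0,0,255),0,8,1)
print(q.round(1)); cv2.imwrite("pics/w11.png",cv2.convertScaleAbs(cv2.resize(i,(800,600)),alpha=1.1))
```

```text
[ 0.44298097 -0.1086583   0.1087874 ]
[[255.3 195.2]
 [359.6 185.6]
 [258.5 195.6]]
```

>>> send_path(steps={"plan": [[0.03, 0, 0.016, 0.8, 0, 0, 0], [0.03, 0, 0, 0.56, 0, 0, 0], [0.03, 0, 0, 0.128, 0, 0, 0], [0.03, 0, 0, 0, 0, 0, 0], [0.03, 0, 0, 0, 0, 0, 0]]})

```text
clock: 32.33
position: [0.446, -0.1096, 0.0176]
orientation: [[-0.0, 1.0, 0.003], [1.0, 0.0, -0.001], [-0.001, 0.003, -1.0]]
contact_force: [-0.1, -0.2, -0.3]
gripper_width: 0.051
finger_force: 15.0
```

In the tool's units: 0.003 m is 0.048, 0.0015 m is 0.024.

>>> send_path(steps={"plan": [[0.03, 0, 0, 0.048, 0, 0, 0], [0.03, 0, 0, 0.024, 0, 0, 0], [0.03, 0, 0, 0, 0, 0, 0], [0.03, 0, 0, 0, 0, 0, 0]]})

```text
clock: 32.83
position: [0.4454, -0.1098, 0.0129]
orientation: [[0.001, 1.0, 0.002], [1.0, -0.001, -0.0], [-0.0, 0.002, -1.0]]
contact_force: [-2.3, 1.2, 7.6]
gripper_width: 0.0512
finger_force: 15.0
```

Landed at 7.6 N. I release, retreat, and take the last picture.

>>> send_path(steps={"plan": [[0.062, 0, 0, 0, 0, 0, 0], [0.062, 0, 0, 0, 0, 0, 0], [0.062, 0, 0, 0, 0, 0, 0], [0.062, 0, 0, -0.48, 0, 0, 0], [0.062, 0, 0, -0.96, 0, 0, 0]]})

```text
clock: 33.45
position: [0.4416, -0.1087, 0.0997]
orientation: [[0.001, 1.0, -0.007], [1.0, -0.001, 0.002], [0.002, -0.007, -1.0]]
contact_force: [0.7, -0.0, 0.2]
gripper_width: 0.0621
finger_force: 0.0
```

>>> send_path(steps={"plan": [[0.062, 0.48, 0, -0.96, 0, 0, 0], [0.062, 0.8, 0, -0.96, 0, 0, 0], [0.062, 0.8, 0, -0.8, 0, 0, 0], [0.062, 0.8, 0, -0.48, 0, 0, 0], [0.062, 0.8, 0, 0, 0, 0, 0]]}, quiet=true)

```text
ok
```

>>> send_path(steps={"plan": [[0.062, 0, 0, 0, 0, 0, 0], [0.062, 0, 0, 0, 0, 0, 0], [0.062, 0, 0, 0, 0, 0, 0], [0.062, 0, 0, 0, 0, 0, 0]]})

```text
clock: 34.58
position: [0.4446, 0.1015, 0.2793]
orientation: [[0.003, 1.0, -0.001], [1.0, -0.003, -0.0], [-0.0, -0.001, -1.0]]
contact_force: [-0.3, 0.2, -0.7]
gripper_width: 0.0622
finger_force: 0.0
```

Run:
```python
from cell import r, viewer
from h import *
d=viewer.get_image("wrist"); t=viewer.get_image("top")
a=cv2.resize(d["image"],(533,400)); b=cv2.resize(t["image"][145:235,145:315],(533,282)[:2])
s=viewer.get_image("scene")["image"][190:325,150:350]
out=np.zeros((600,800,3),np.uint8); out[:300,:400]=cv2.resize(d["image"],(400,300)); out[:300,400:]=cv2.resize(s,(400,300)); out[300:]=cv2.resize(t["image"][155:235,145:330],(800,300),interpolation=cv2.INTER_CUBIC)
cv2.imwrite("pics/end.png",out)
```

```text
(no output)
```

View pics/end.png

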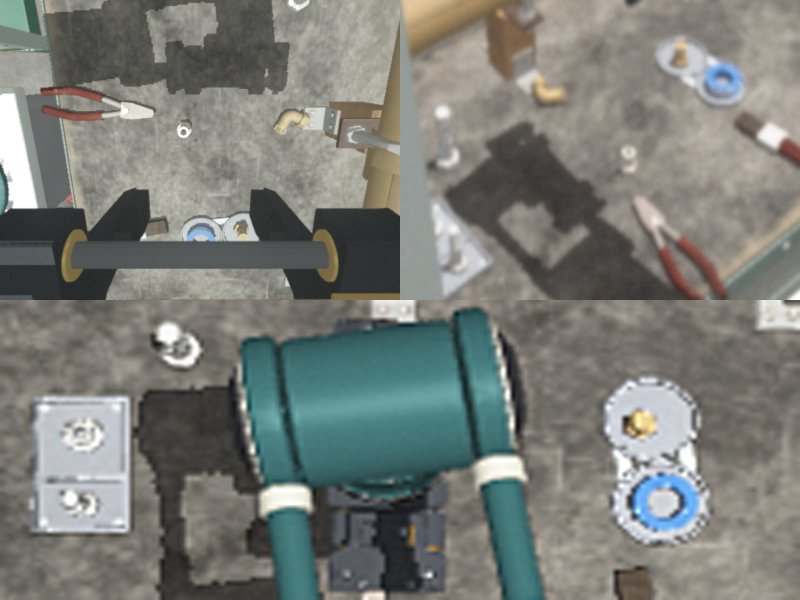

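The final picture shows every part in its place. The bolt (75,500) and the washers with nut (82,433) are in the rectangular tray, the plug (640,425) stands in one dish and the tape (663,502) lies in the other. The coupling and elbow have not been moved.

```bash
python3 -c "
from cell import r
print(r.hand_in())"
```

```text
the job is handed in; nothing more can be done
None
```

I handed in both kits at about 35 s of robot time. The final pictures show every part in its place and the coupling and elbow where they were; the hand-in returned no verdict.

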